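# Centre the sample capsule in its carrier tray and load the viewing stage

### The job

Lift the carrier tray well clear of the bench by its black grip with the sample capsule still parked at its end, then, by tilting the tray in the air, roll the capsule up the arched floor and bring it to rest on top in the middle of the tray, keeping it there for 5 seconds before lowering. Then set the tray down flat in the railed nest of the white viewing stage with the capsule still in the middle, and let go. Never touch the capsule with the gripper, never let it run to the far end stop or off the tray, do not tip the tray steeply, and leave the other things on the bench alone.

Things in the scene. Friction and masses are not known exactly. Their poses are not given: they have to be found in the camera images.
- tray: Open aluminium tray, black floor, 268 long (its y) x 112 wide (x), 46 high at the end stops, 0.50 kg; inside 256 x 102. Origin: centre of the underside, z up. Turned about its own +x by a positive angle, its +y end rises. Slim side rails 33 to 43 above the underside. Black handle post on its -x side (x = -66 to -56, 130 high) and grip over the middle. Hangs nearly balanced from the grip.
- tray_grip (a point): Centre of the black grip block, 109 above the tray's underside at its middle; the block is 26 across (along tray y, to be gripped across this), 40 along tray x, 42 high (88 to 130 above the underside). Axes as the tray's.
- capsule: White sample capsule, domed ends, dark band, radius 28, 96 long, about 0.18 kg (+-1/3). Origin: its centre (turns as it rolls). Lies across the tray, rolls along tray y: 6.5 m/s2 per rad of slope, less a rolling resistance worth about 0.011 rad. Starts at the -y end stop, centre at y = -100; leaves it when the +y end is tilted down beyond 0.09 rad. At the far stop: y = +100.
- stage: Fixed white viewing stage, 316 long (its y) x 172 wide (x), flat top 40 above the bench; origin: centre of its underside. Dark rails 8 high leave a nest 292 x 156: the tray centred in it has 12 free at each end, 22 on its +x side, 12 on its -x side (post). The tray lies with its long axis along the stage's y, either way round.
- stage_top (a point): Centre of the stage's top face, where the tray's origin belongs. Axes as the stage's.
- stain_jar: Bystander: small amber jar, 40 across, 45 high; origin at the centre of its underside.
- beaker: Bystander: glass beaker, 72 across, 95 high; origin at the centre of its underside.
- reagent_bottle: Bystander: orange bottle, 64 across, 150 high; origin at the centre of its underside.
- dish: Bystander: clear round dish, 90 across, 18 high; origin at the centre of its underside.
- objective: Bystander: upright steel lens barrel, 30 across, 45 high; origin at the centre of its underside.
- tray_middle (a point): Centre of the capsule when it lies in the middle: tray x = y = 0, 40 above the underside. The floor is arched along y with its top (height 12) here: flat for 12 either way, then falling off like an arc of 1200 radius to both end stops (inner faces y = -128 and +128; slope at distance y from the middle about y/1200, so 0.08 at the parked capsule). Axes as the tray's.
Not all that is in view belongs to the job. What is shaped like the capsule but blue or turquoise is not meant.

How it is judged:
By the outcome, as a careful person would: the job done as asked, in the order asked, and still so for the second after the job is handed in, with the robot touching nothing.
It also fails if it takes over 72 s, if anything falls off the work surface, if the arm or the gripper's body presses on something with over 40 N, if the wrist force passes 120 N, or if a joint passes its speed limit or range.

### The arm

A 6-joint arm with a two-finger parallel gripper is mounted at the origin on the work surface. World frame = base frame: x ahead of the robot, y to its left, z up, the work surface at z = 0. Lengths are in m, angles in rad, forces in N, time in s.
With the tool pointing down it reaches from about 0.275 to 0.875 m from the base axis. Payload 12.5 kg.
Tool frame: the origin (TCP) lies on the centre line of the jaws, within the pads' length; the fingertips stand 17 mm ahead of it and the grasp point (between the pads) lies 2 mm behind it; z points along the fingers, y is the line along which they close (so a half turn about z gives the same grasp; the last joint's range is limited). The gripper opens to 85 mm and grips with 20 to 120 N. Pads are 22 mm wide; open, the fingers measure 114 mm over their backs; the gripper's body (76 mm by 85 mm) begins 54 mm behind the grasp point. The pads swing forward as they close: fully open they stand 13 mm farther back than shut.
Start: joints at [-1.344, 0.351, 1.652, -0, 1.139, -0.085], TCP at [0.169, -0.523, 0.248] pointing down, gripper open.
Joint ranges: [-2.75, 2.75], [-0.79, 2.1], [0.01, 2.65], [-1.57, 4.71], [0.07, 3.14], [-2.87, 2.87]. Speed limits (rad/s): [2.22, 2.22, 2.79, 3.14, 3.14, 3.14].

### API

Orientations are given as a rotation vector (axis times angle).
In Python, from plant import get_obs, snapshot, camera_params, finish_job gives the robot as it stands.
- The arm moves only by the tool arm_command, never from a script. Its arguments are lists of equal length, an entry for each row: "travel": the shift along the tool's x, y, z scaled (see below), a list of three; "delta_rot": the turn, a rotation vector about the tool's x, y, z scaled (see below), a list of three. In form: {"travel": [[x, y, z], ...], "delta_rot": [[wx, wy, wz], ...]}. A call has exactly 10 rows; each row is the pose to reach, as a shift and turn from the pose commanded when the call began, along the tool's axes at that moment, turning the shorter way round; what a row does not reach only later rows make up. The controller multiplies each number of a shift by 200 mm and each number of a turn by 180 degrees. A row lasts 1/10 s, in which the tool goes at most 50 mm and 8.59 degrees, less where a joint would pass 70% of its speed; a pose out of reach is approached as far as the arm can. A call with a number of a shift or a turn outside -1 to 1 is refused whole. A call with a gripper value outside its range is refused whole. "fingers" is the opening, from -1 (shut) to 1 (fully open), set as the call begins (left out, the last holds). The fingers move at their own pace and stop on an object; "newtons" is the grip in N (left out, the last holds). Time passes only in rows, so rows that repeat a pose let the fingers close, or fill a call up. It gives the time, the measured TCP pose, the force, the opening and the grip force at its end, in the units of the state.
- get_obs(): the state, without advancing time (a new reading comes with each control period).
- snapshot(name): name is "scene" or "top" or "wrist"; returns (picture, depth): 384x512x3 uint8, blue, green, red; 384x512 float32, m along the optical axis (not along the pixel's ray), 0 where there is no reading.
- camera_params(name): a dict with "fx", "fy", "cx", "cy" (pixels), "xyz" and "attitude" of the camera in the world; the wrist camera has in their place "tool_from_camera" (4x4, takes a point from camera to tool coordinates, whose origin is the TCP and whose axes are the flange's). Camera axes: x right, y up, looking along -z (the intrinsics and any distortion apply to the point x, -y, -z); pixel columns grow to the right and rows downward; lengths in m; the calibration is good to about 2 mm. A picture is of the moment at which its call begins: read the wrist's pose just before it. camera_params takes no time and is no camera call.
- finish_job(): hands the job in; it is judged then, once.
The state is a dict: "time_s": time; "joint_pos": joint angles; "qd": joint speeds; "joint_torque": joint torques, N m; "tcp_pos": TCP position; "tool_rot": TCP orientation; "ft_force": force on the tool from outside, world axes, zero at the start; "torque": the same for the moment, N m; "gripper_width": finger opening in m; "finger_force": force on a finger pad.
Only numpy, scipy, OpenCV 4.12 (cv2) and the standard library are available. Lean on these libraries where they do the work, as an engineer would, in place of code of your own. Each camera call takes 0.05 s, during which the arm holds its last target. There are 200 camera calls.

## Working session

There is one attempt and no reset: what is moved stays moved. The work goes in short steps, Python scripts to look and compute and a tool call to move; the robot and the scene stay as the last step left them, time stands still between calls to the robot, and variables do not carry over. Pictures are saved under pics/ and viewed, at most 10 in all, crops included, and the job is handed in when it is done.

Besides the shell and the picture viewer there is one more tool, called after "Request:" in YAML: its name, and indented under it one key for each argument. arm_command: Moves the arm, as the interface text tells. Its arguments: {"type":"object","properties":{"travel":{"type":"array"},"delta_rot":{"type":"array"},"fingers":{"type":"number"},"newtons":{"type":"number"}},"required":["travel","delta_rot"]}

```bash
mkdir -p pics; ls; python3 - <<'E'
from plant import *
import cv2,numpy as np
o=get_obs();print(o)
for n in("scene","top"):
    p,d=snapshot(n);cv2.imwrite(f"pics/{n}0.png",p);np.save(f"pics/{n}0.npy",d);print(n,camera_params(n))
print(camera_params("wrist"))
a=cv2.imread("pics/scene0.png");b=cv2.imread("pics/top0.png")
E
```

```text
pics
{'time_s': 0.0, 'joint_pos': array([-1.34360161e+00,  3.51263950e-01,  1.65242860e+00, -2.56818984e-05,
        1.13909028e+00, -8.46494932e-02]), 'qd': array([-3.20933004e-04, -4.56567844e-05,  1.84547536e-03,  1.60929833e-04,
        7.17324910e-04, -5.65441993e-05]), 'joint_torque': array([ 2.08736210e-04, -5.06108201e+01, -2.91406167e+01, -1.17891605e-04,
        4.48861130e-03, -5.22901487e-06]), 'tcp_pos': array([ 0.16867045, -0.52317093,  0.24774152]), 'tool_rot': array([-3.10230749e+00, -4.87693927e-01,  1.69605870e-04]), 'ft_force': array([0.03966115, 0.48219206, 0.95587418]), 'torque': array([-0.04457313,  0.04874077, -0.05401493]), 'finger_force': 0.0, 'gripper_width': 0.08563129230426156}
scene {'fx': 457.7021594232011, 'fy': 457.7021594232011, 'cx': 250.79570244995801, 'cy': 189.47692040392175, 'xyz': array([ 1.52335474, -0.51220484,  0.82560381]), 'attitude': array([0.86720484, 0.49770273, 0.97673264])}
top {'fx': 482.5215703615398, 'fy': 482.5215703615398, 'cx': 253.86074816225738, 'cy': 190.76204931131554, 'xyz': array([ 0.39649798, -0.00931111,  1.69296116]), 'attitude': array([ 0.11307666, -0.08360868, -1.57467752])}
{'fx': 306.7405384402429, 'fy': 306.7405384402429, 'cx': 255.96717863941169, 'cy': 190.21382463835656, 'tool_from_camera': array([[-6.15760831e-04,  9.62551016e-01,  2.71099911e-01,
         6.83905374e-02],
       [ 9.99999442e-01,  3.60058020e-04,  9.92941213e-04,
        -7.73266176e-04],
       [ 8.58144876e-04,  2.71100371e-01, -9.62550701e-01,
        -1.24924749e-01],
       [ 0.00000000e+00,  0.00000000e+00,  0.00000000e+00,
         1.00000000e+00]])}
```

View pics/scene0.png

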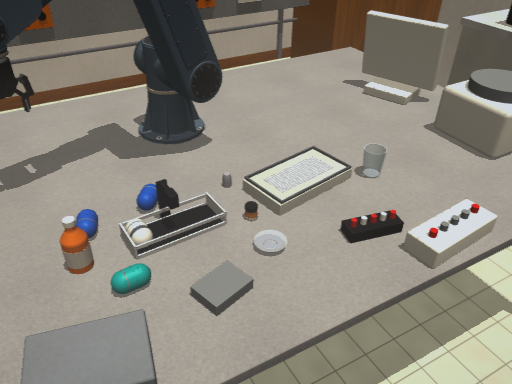

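View pics/top0.png

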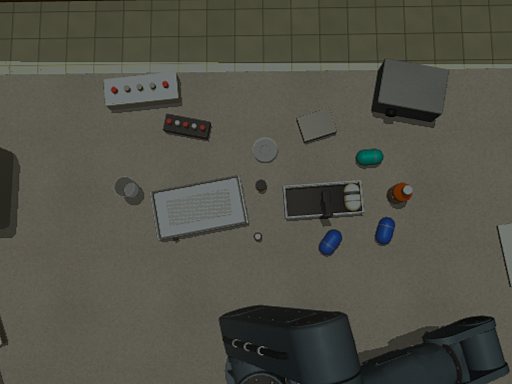

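The scene view has the tray at about (173,223), with the white capsule at (140,235) in its left end. The stage, with its printed top, is at (298,178). The top view has the tray at (323,200), grip at (326,203), capsule at (352,197) and stage at (200,208).

Capsule-shaped candidates in the top view are white with a band (352,197), blue (331,242), blue (385,230) and turquoise (370,157). The white one lying in the tray fits the description.

```bash
cat > h.py <<'E'
from plant import *
import cv2,numpy as np
from scipy.spatial.transform import Rotation as R
def campose(n,o=None):
    c=camera_params(n)
    if 'xyz' in c: return c,R.from_rotvec(c['attitude']).as_matrix(),np.array(c['xyz'])
    T=c['tool_from_camera'];Rt=R.from_rotvec(o['tool_rot']).as_matrix()
    return c,Rt@T[:3,:3],Rt@T[:3,3]+o['tcp_pos']
def rays(n,uv,o=None):
    c,M,t=campose(n,o);uv=np.atleast_2d(uv).astype(float)
    d=np.c_[(uv[:,0]-c['cx'])/c['fx'],-(uv[:,1]-c['cy'])/c['fy'],-np.ones(len(uv))]
    return t,d@M.T
def onplane(n,uv,z,o=None):
    t,d=rays(n,uv,o);return t+d*((z-t[2])/d[:,2])[:,None]
def cloud(n,dep,o=None):
    v,u=np.mgrid[:384,:512];t,d=rays(n,np.c_[u.ravel(),v.ravel()],o)
    return (t+d*dep.reshape(-1,1)).reshape(384,512,3)
def tri(n1,p1,n2,p2,o1=None,o2=None):
    a,d=rays(n1,p1,o1);b,e=rays(n2,p2,o2);d=d[0];e=e[0]
    s=np.linalg.lstsq(np.c_[d,-e],b-a,rcond=None)[0]
    return (a+s[0]*d+b+s[1]*e)/2,np.linalg.norm(a+s[0]*d-b-s[1]*e)
E
python3 - <<'E'
from h import *
np.set_printoptions(precision=4,suppress=True)
for n in("top","scene"):
    d=np.load(f"pics/{n}0.npy");P=cloud(n,d);im=cv2.imread(f"pics/{n}0.png")
    ok=(d>0)
    print(n,'bench z',np.median(P[ok&(abs(P[...,2])<.03)&(P[...,0]>.3)&(P[...,0]<.7)][:,2]))
    box=lambda x0,x1,y0,y1,z0,z1:ok&(P[...,0]>x0)&(P[...,0]<x1)&(P[...,1]>y0)&(P[...,1]<y1)&(P[...,2]>z0)&(P[...,2]<z1)
    for nm,b in(('grip',box(.2,.55,-.5,-.05,.09,.16)),('tray',box(.2,.55,-.42,-.06,.028,.08)),('stage',box(.2,.55,0,.42,.025,.06))):
        m=b.astype(np.uint8);k,l,st,_=cv2.connectedComponentsWithStats(m)
        if k<2: print(nm,'none');continue
        i=1+np.argmax(st[1:,4]);q=P[l==i];r=cv2.minAreaRect(q[:,:2].astype(np.float32))
        print(nm,len(q),'rect',np.round(r[0],4),np.round(r[1],4),r[2],'zmed',np.median(q[:,2]),'zmax',np.percentile(q[:,2],98),'px',st[i])
p=cv2.imread("pics/top0.png");s=cv2.imread("pics/scene0.png")
a=cv2.resize(p[150:280,130:420],None,fx=2.75,fy=2.75,interpolation=3)
b=cv2.resize(s[140:300,50:360],None,fx=800/310,fy=800/310,interpolation=3)[:240+0]
cv2.imwrite("pics/crop0.png",a)
E
```

```text
top bench z 0.0012939210023209524
grip 83 rect [ 0.528  -0.2197] [0.0299 0.0403] 83.7503662109375 zmed 0.1297533086374536 zmax 0.13712904542957677 px [322 204  11  13  83]
tray 401 rect [ 0.4292 -0.2355] [0.0556 0.0923] 52.48279571533203 zmed 0.05035649925083563 zmax 0.06219589120077784 px [319 229  23  26 401]
stage 2318 rect [0.4934 0.2077] [0.3252 0.1127] 89.90144348144531 zmed 0.04150525577575315 zmax 0.051942608575847635 px [ 153  207   95   34 2318]
scene bench z 0.0010811156840037084
grip 139 rect [ 0.5298 -0.2203] [0.0302 0.0403] 81.8149642944336 zmed 0.12500045149779415 zmax 0.13317418742286755 px [155 179  14  17 139]
tray 583 rect [ 0.4856 -0.2405] [0.0949 0.1653] 71.7551498413086 zmed 0.04632518673191244 zmax 0.07260617065587911 px [134 184  37  36 583]
stage 1565 rect [0.498  0.2039] [0.1113 0.322 ] 1.9038516283035278 zmed 0.041465690001892264 zmax 0.05017539929760049 px [ 243  146   94   45 1565]
```

View pics/crop0.png

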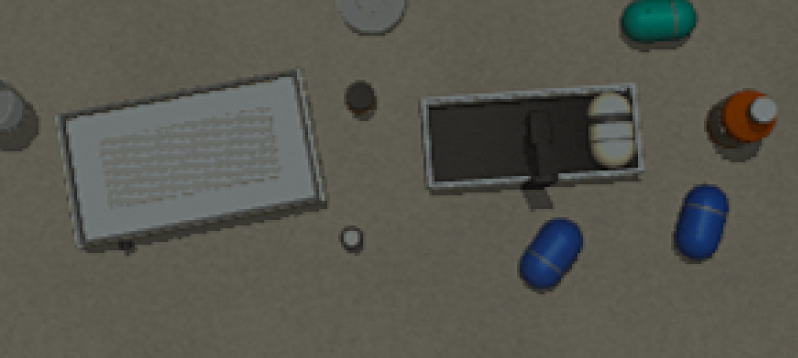

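The crop confirms it: white banded capsule at crop (612,130) in the tray's right end, black grip at (540,130), post foot at (538,183), and the stage at (193,158) turned about 10°. Next I'll refine the tray and stage.

```bash
python3 - <<'E'
from h import *
np.set_printoptions(precision=4,suppress=True)
for n in("top","scene"):
    d=np.load(f"pics/{n}0.npy");P=cloud(n,d)
    box=lambda x0,x1,y0,y1,z0,z1:(d>0)&(P[...,0]>x0)&(P[...,0]<x1)&(P[...,1]>y0)&(P[...,1]<y1)&(P[...,2]>z0)&(P[...,2]<z1)
    for nm,b in(('grip',box(.4,.65,-.3,-.15,.09,.16)),('tray',box(.44,.66,-.42,-.06,.022,.085)),('stage',box(.4,.7,0.03,.42,.025,.06)),('capsule',box(.45,.65,-.4,-.27,.052,.09))):
        m=b.astype(np.uint8);k,l,st,_=cv2.connectedComponentsWithStats(cv2.morphologyEx(m,cv2.MORPH_CLOSE,np.ones((3,3))))
        i=1+np.argmax(st[1:,4]);q=P[(l==i)&b];r=cv2.minAreaRect(q[:,:2].astype(np.float32))
        print(n,nm,len(q),'c',np.round(r[0],4),np.round(r[1],4),r[2],'zmed',np.median(q[:,2]),'z98',np.percentile(q[:,2],98),'px',st[i])
# top view contours -> planes
p=cv2.imread("pics/top0.png");g=cv2.cvtColor(p,6)
print(g[195:205:3,150:260:6])
E
```

```text
top grip 207 c [ 0.5523 -0.217 ] [0.086  0.0302] 2.036921739578247 zmed 0.13016050685355163 z98 0.13688901631160297 px [321 190  12  27 209]
top tray 809 c [ 0.5711 -0.2152] [0.1231 0.2694] 3.7587993144989014 zmed 0.04900509780178952 z98 0.06876290942730466 px [283 180  81  39 858]
top stage 4551 c [0.5459 0.2137] [0.1813 0.3184] 10.636696815490723 zmed 0.041621250998708836 z98 0.05218870502461459 px [ 150  175   98   66 4572]
top capsule 300 c [ 0.5811 -0.312 ] [0.0531 0.0862] 85.57359313964844 zmed 0.06079867194337296 z98 0.06943021723641758 px [344 184  17  26 322]
scene grip 396 c [ 0.5532 -0.217 ] [0.0918 0.0306] 2.3849680423736572 zmed 0.12323111903443812 z98 0.13283373927717285 px [155 179  24  31 401]
scene tray 1847 c [ 0.5365 -0.2168] [0.198  0.2685] 3.5100791454315186 zmed 0.04367281014300828 z98 0.06662869883523335 px [ 119  191  107   63 1879]
scene stage 3623 c [0.5518 0.2113] [0.1776 0.3184] 10.74091625213623 zmed 0.041239370470777637 z98 0.050128694343596104 px [ 243  146  109   64 3647]
scene capsule 341 c [ 0.5872 -0.3143] [0.0854 0.047 ] 3.0829355716705322 zmed 0.060293228760880835 z98 0.0661725940721399 px [126 218  24  22 353]
[[101 116 115 115 115 115 115 106 102 102 110 108 116 101 116  68  94  91
   90]
 [ 89 117 114 115 115 116 115 107 107 103 101 107 109 105 114  87  94  90
   90]
 [ 89 119 115 103 102 104 107 110 119 106 105 102 100 107 114  98  94  91
   89]
 [ 90 112 113 108 103 104 110 104 114 115 118 106 105 102 115 120  90  89
   90]]
```

```bash
cat >> h.py <<'E'
def Rt(yaw,tilt=0):
    "tool down, tool x at yaw (deg) in world; tilt: turn about tray +x (rad)"
    return R.from_euler('z',yaw,degrees=True)*R.from_rotvec([tilt,0,0])*R.from_rotvec([np.pi,0,0])
def mv(p,yaw,tilt=0,base=None):
    o=get_obs();p0,r0=(o['tcp_pos'],R.from_rotvec(o['tool_rot'])) if base is None else base
    print('travel',np.round(r0.inv().apply(np.array(p)-p0)/.2,4),'rot',np.round((r0.inv()*Rt(yaw,tilt)).as_rotvec()/np.pi,4))
E
python3 - <<'E'
from h import *
mv([.57,-.215,.32],3.6)
print(np.array(Rt(3.6).as_rotvec()))
E
```

```text
travel [ 2.3827 -0.8515 -0.3599] rot [-0.0003  0.      0.0792]
[3.14004247e+00 9.86798100e-02 6.04239567e-18]
```

Request:
arm_command:
  travel:
    - [0.05,-0.03,-0.02]
    - [0.15,-0.1,-0.05]
    - [0.25,-0.17,-0.08]
    - [0.35,-0.24,-0.1]
    - [0.45,-0.31,-0.13]
    - [0.55,-0.38,-0.16]
    - [0.66,-0.46,-0.19]
    - [0.77,-0.54,-0.22]
    - [0.88,-0.62,-0.25]
    - [1.0,-0.7,-0.28]
  delta_rot:
    - [0,0,0]
    - [0,0,0]
    - [0,0,0]
    - [0,0,0]
    - [0,0,0]
    - [0,0,0]
    - [0,0,0]
    - [0,0,0]
    - [0,0,0]
    - [0,0,0]

```text
time_s: 1.1
tcp_pos: [0.3167, -0.3272, 0.3047]
tool_rot: [3.103, 0.488, 0.0]
ft_force: [0.0, -0.1, 0.2]
gripper_width: 0.0854
finger_force: 0.0
```

Request:
arm_command:
  travel:
    - [0.1,-0.07,-0.03]
    - [0.2,-0.14,-0.06]
    - [0.3,-0.21,-0.09]
    - [0.4,-0.28,-0.12]
    - [0.5,-0.35,-0.15]
    - [0.6,-0.42,-0.18]
    - [0.7,-0.49,-0.21]
    - [0.8,-0.56,-0.24]
    - [0.9,-0.63,-0.27]
    - [1.0,-0.7,-0.3]
  delta_rot:
    - [0,0,0]
    - [0,0,0]
    - [0,0,0]
    - [0,0,0]
    - [0,0,0]
    - [0,0,0]
    - [0,0,0]
    - [0,0,0]
    - [0,0,0]
    - [0,0,0]

```text
time_s: 2.1
tcp_pos: [0.4638, -0.1326, 0.3647]
tool_rot: [-3.103, -0.488, 0.0]
ft_force: [0.1, -0.9, -0.2]
gripper_width: 0.0854
finger_force: 0.0
```

Request:
arm_command:
  travel:
    - [0.1,-0.07,-0.03]
    - [0.2,-0.14,-0.06]
    - [0.28,-0.2,-0.09]
    - [0.36,-0.26,-0.12]
    - [0.44,-0.32,-0.14]
    - [0.5,-0.37,-0.15]
    - [0.55,-0.41,-0.15]
    - [0.6,-0.44,-0.15]
    - [0.62,-0.45,-0.15]
    - [0.62,-0.45,-0.15]
  delta_rot:
    - [0,0,0.01]
    - [0,0,0.02]
    - [0,0,0.03]
    - [0,0,0.04]
    - [0,0,0.05]
    - [0,0,0.06]
    - [0,0,0.07]
    - [0,0,0.08]
    - [0,0,0.08]
    - [0,0,0.08]

```text
time_s: 3.1
tcp_pos: [0.5538, -0.01, 0.3942]
tool_rot: [-3.14, -0.098, 0.001]
ft_force: [-0.3, -0.9, 0.5]
gripper_width: 0.0852
finger_force: 0.0
```

```bash
python3 - <<'E'
from h import *
import pickle
o=get_obs();p,d=snapshot("wrist");cv2.imwrite("pics/w1.png",p);pickle.dump((o,d),open("pics/w1.pkl","wb"))
print(o['time_s'],o['tcp_pos'],o['joint_pos'])
P=cloud("wrist",d,o)
box=lambda x0,x1,y0,y1,z0,z1:(d>0)&(P[...,0]>x0)&(P[...,0]<x1)&(P[...,1]>y0)&(P[...,1]<y1)&(P[...,2]>z0)&(P[...,2]<z1)
print('bench',np.median(P[box(.3,.7,-.05,0,-.03,.03)][:,2]))
for nm,b in(('grip',box(.4,.65,-.3,-.15,.12,.16)),('tray',box(.44,.66,-.42,-.06,.028,.085)),('stage',box(.4,.7,0.03,.42,.025,.06)),('railtop',box(.4,.7,0.03,.42,.044,.06)),('capsule',box(.45,.65,-.4,-.27,.052,.09))):
    if b.sum()<5: print(nm,'none');continue
    q=P[b];r=cv2.minAreaRect(q[:,:2].astype(np.float32))
    print(nm,len(q),'c',np.round(r[0],4),np.round(r[1],4),r[2],'zmed',np.median(q[:,2]),'z98',np.percentile(q[:,2],98))
E
```

```text
3.1 [ 0.55383504 -0.00995366  0.39419775] [-1.02042149e-01  2.51752439e-01  1.42910506e+00  5.92692532e-05
  1.46113742e+00  1.40658880e+00]
bench -0.000525095976154355
grip 1267 c [ 0.5506 -0.2139] [0.0857 0.0306] 4.615293979644775 zmed 0.1288747114660967 z98 0.13085379026371902
tray 6176 c [ 0.5303 -0.2497] [0.2003 0.336 ] 3.526287078857422 zmed 0.0453734352269263 z98 0.06388398789449568
stage 22632 c [0.5442 0.211 ] [0.182  0.3116] 10.570798873901367 zmed 0.0400773135469589 z98 0.048479479812423204
railtop 2722 c [0.5482 0.2149] [0.1686 0.3054] 10.457364082336426 zmed 0.04755129840653316 z98 0.04946421651052139
capsule 1435 c [ 0.5801 -0.3119] [0.0833 0.0457] 3.9028055667877197 zmed 0.059647724169437755 z98 0.06386149544909109
```

View pics/w1.png

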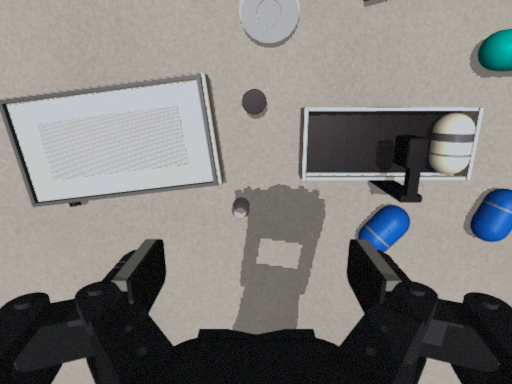

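The wrist view shows the whole stage with rail corners at about (4,103), (200,76), (219,183) and (37,205). The tray's corners are at (304,107), (480,107), (472,180) and (302,180). The grip top is at about (410,150) and the capsule at (452,143).

```bash
python3 - <<'E'
from h import *
import pickle
np.set_printoptions(precision=4,suppress=True)
o,d=pickle.load(open("pics/w1.pkl","rb"))
c=onplane("wrist",[[4,103],[200,76],[219,183],[37,205]],.048,o);print(c[:,:2],c.mean(0))
r=cv2.minAreaRect(c[:,:2].astype(np.float32));print(r)
t=onplane("wrist",[[304,107],[480,107],[472,180],[302,180]],.046,o);print(t[:,:2],t.mean(0),cv2.minAreaRect(t[:,:2].astype(np.float32)))
im=cv2.imread("pics/w1.png");g=cv2.cvtColor(im,6)
# white inner panel of the stage (z=.040): nest outline
m=(g>150).astype(np.uint8);m[:,:0]=0;m[:60]=0;m[215:]=0;m[:,240:]=0
m=cv2.morphologyEx(m,cv2.MORPH_OPEN,np.ones((7,7)))
cs,_=cv2.findContours(m,0,2);k=max(cs,key=cv2.contourArea)
q=onplane("wrist",k[:,0],.040,o);print('panel',cv2.minAreaRect(q[:,:2].astype(np.float32)),cv2.boundingRect(k))
# top view tray/stage outlines at the same heights
p=cv2.imread("pics/top0.png");g=cv2.cvtColor(p,6)
m=(g>97).astype(np.uint8);m[:165]=0;m[250:]=0;m[:,:140]=0;m[:,255:]=0
m=cv2.morphologyEx(m,cv2.MORPH_OPEN,np.ones((5,5)))
cs,_=cv2.findContours(m,0,2);k=max(cs,key=cv2.contourArea)
q=onplane("top",k[:,0],.040);print('panel top',cv2.minAreaRect(q[:,:2].astype(np.float32)),cv2.boundingRect(k))
# grip by cast: dark pixels with depth-height > .12 from wrist
P=cloud("wrist",d,o);b=(d>0)&(P[...,2]>.12)&(P[...,2]<.14)&(P[...,0]>.45)&(P[...,1]<-.1)&(P[...,1]>-.32)
q=P[b];R_=R.from_euler('z',-3.6,degrees=True).apply(q);print('grip in tray axes min/max',R_.min(0),R_.max(0))
E
```

```text
[[0.5999 0.3673]
 [0.6552 0.0784]
 [0.4974 0.0465]
 [0.4424 0.3395]] [0.5487 0.2079 0.048 ]
((0.54904705286026, 0.20783700048923492), (0.1610381156206131, 0.2981937527656555), 10.623291015625)
[[ 0.6215 -0.0763]
 [ 0.6376 -0.3375]
 [ 0.5266 -0.3539]
 [ 0.5099 -0.0847]] [ 0.5739 -0.2131  0.046 ] ((0.5740147829055786, -0.2150605022907257), (0.11184754967689514, 0.27122920751571655), 3.5401060581207275)
panel ((0.548547089099884, 0.21413186192512512), (0.1551721841096878, 0.29097679257392883), 10.474045753479004) (8, 81, 204, 120)
panel top ((0.5498064756393433, 0.21243645250797272), (0.1541593223810196, 0.2909373641014099), 10.533234596252441) (155, 179, 89, 57)
grip in tray axes min/max [ 0.493  -0.264   0.1201] [ 0.5789 -0.2334  0.1315]
```

```bash
python3 - <<'E'
from h import *
mv([.574,-.2145,.25],3.55)
E
```

```text
travel [0.0387 1.025  0.7214] rot [ 0.      0.0001 -0.0001]
```

Request:
arm_command:
  travel:
    - [0.005,0.05,0.04]
    - [0.01,0.15,0.11]
    - [0.015,0.27,0.19]
    - [0.02,0.39,0.27]
    - [0.025,0.51,0.36]
    - [0.03,0.63,0.45]
    - [0.035,0.75,0.54]
    - [0.04,0.87,0.62]
    - [0.04,0.96,0.69]
    - [0.04,1.0,0.72]
  delta_rot:
    - [0,0,0]
    - [0,0,0]
    - [0,0,0]
    - [0,0,0]
    - [0,0,0]
    - [0,0,0]
    - [0,0,0]
    - [0,0,0]
    - [0,0,0]
    - [0,0,0]

```text
time_s: 4.15
tcp_pos: [0.5732, -0.2115, 0.2485]
tool_rot: [-3.139, -0.093, 0.003]
ft_force: [-0.1, 1.2, 0.4]
gripper_width: 0.0853
finger_force: 0.0
```

```bash
python3 - <<'E'
from h import *
import pickle
np.set_printoptions(precision=4,suppress=True)
o=get_obs();p,d=snapshot("wrist");cv2.imwrite("pics/w2.png",p);pickle.dump((o,d),open("pics/w2.pkl","wb"))
P=cloud("wrist",d,o);print(o['time_s'],o['tcp_pos'])
b=(d>0)&(P[...,2]>.118)&(P[...,2]<.14)&(P[...,0]>.45)&(P[...,1]<-.1)&(P[...,1]>-.32)
q=P[b];a=R.from_euler('z',-3.55,degrees=True).apply(q);print(b.sum(),'grip tray axes',np.percentile(a,1,0),np.percentile(a,99,0))
b2=b&(np.abs(P[...,0]-.575)<.02);q=P[b2];r=cv2.minAreaRect(q[:,:2].astype(np.float32));print(r,np.median(q[:,2]))
print('want centre in tray axes',R.from_euler('z',-3.55,degrees=True).apply([.574,-.2145,.13]))
mv([.574,-.2145,.107],3.55)
E
```

```text
4.15 [ 0.5732 -0.2115  0.2485]
2513 grip tray axes [ 0.4952 -0.2622  0.1197] [ 0.5792 -0.2357  0.1308]
((0.5742210149765015, -0.2137479931116104), (0.039101697504520416, 0.025389116257429123), 3.517747402191162) 0.1291759711932704
want centre in tray axes [ 0.5596 -0.2496  0.13  ]
travel [0.0044 0.0153 0.7066] rot [-0.0003  0.0007 -0.001 ]
```

View pics/w2.png

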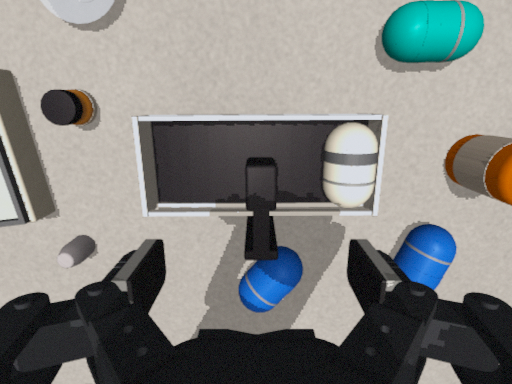

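The second wrist view puts the grip top at (260,175). The grip centre measures (0.574, −0.214) with its top at 0.129, which agrees with the first view and with the text's 0.130. I'll descend and grip.

Request:
arm_command:
  travel:
    - [0.005,0.013,0.05]
    - [0.005,0.013,0.14]
    - [0.005,0.013,0.23]
    - [0.005,0.013,0.32]
    - [0.005,0.013,0.42]
    - [0.005,0.013,0.52]
    - [0.005,0.013,0.6]
    - [0.005,0.013,0.66]
    - [0.005,0.013,0.7]
    - [0.005,0.013,0.71]
  delta_rot:
    - [0,0,0]
    - [0,0,0]
    - [0,0,0]
    - [0,0,0]
    - [0,0,0]
    - [0,0,0]
    - [0,0,0]
    - [0,0,0]
    - [0,0,0]
    - [0,0,0]

```text
time_s: 5.2
tcp_pos: [0.5752, -0.2119, 0.1078]
tool_rot: [-3.14, -0.096, 0.001]
ft_force: [0.3, 0.1, 0.4]
gripper_width: 0.0855
finger_force: 0.0
```

Request:
arm_command:
  travel:
    - [0,0,0]
    - [0,0,0]
    - [0,0,0]
    - [0,0,0]
    - [0,0,0]
    - [0,0,0]
    - [0,0,0]
    - [0,0,0]
    - [0,0,0]
    - [0,0,0]
  delta_rot:
    - [0,0,0]
    - [0,0,0]
    - [0,0,0]
    - [0,0,0]
    - [0,0,0]
    - [0,0,0]
    - [0,0,0]
    - [0,0,0]
    - [0,0,0]
    - [0,0,0]
  fingers: -1
  newtons: 90

```text
time_s: 6.2
tcp_pos: [0.5758, -0.2127, 0.1092]
tool_rot: [3.139, 0.095, 0.003]
ft_force: [0.2, -2.5, 6.3]
gripper_width: 0.025
finger_force: 89.8
```

```bash
python3 - <<'E'
from h import *
o=get_obs();print(o['tcp_pos'],o['tool_rot'],o['gripper_width'],o['finger_force'],o['ft_force'],o['torque'],Rt(3.55).as_rotvec())
p,d=snapshot("wrist");cv2.imwrite("pics/w3.png",p);np.save("pics/w3.npy",d)
E
```

```text
[ 0.57579567 -0.21273959  0.10923825] [3.13894046e+00 9.50051834e-02 2.80595197e-03] 0.025030382667575634 89.83492612838745 [ 0.24429204 -2.49525733  6.27241756] [-0.33538407 -0.00980244  0.04369293] [3.14008523e+00 9.73096986e-02 5.95850055e-18]
```

View pics/w3.png

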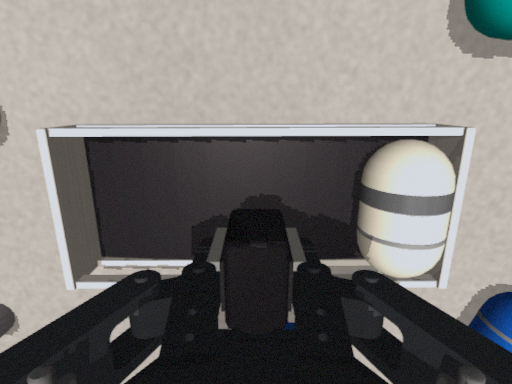

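The wrist view shows the grip held at (258,260), the tray filling the frame, and the capsule parked at (406,210). Now the lift.

Request:
arm_command:
  travel:
    - [0,0,-0.02]
    - [0,0,-0.06]
    - [0,0,-0.13]
    - [0,0,-0.22]
    - [0,0,-0.32]
    - [0,0,-0.43]
    - [0,0,-0.53]
    - [0,0,-0.61]
    - [0,0,-0.66]
    - [0,0,-0.68]
  delta_rot:
    - [0,0,0]
    - [0,0,0]
    - [0,0,0]
    - [0,0,0]
    - [0,0,0]
    - [0,0,0]
    - [0,0,0]
    - [0,0,0]
    - [0,0,0]
    - [0,0,0]

```text
time_s: 7.25
tcp_pos: [0.5753, -0.2122, 0.2456]
tool_rot: [3.14, 0.095, 0.002]
ft_force: [0.2, -0.8, -7.6]
gripper_width: 0.0255
finger_force: 88.9
```

```bash
cat >> h.py <<'E'
def wr(save=None,n=1):
    """capsule y in tray (m), tray tilt relative to the tool, all from the wrist view, in tool axes"""
    out=[]
    for i in range(n):
        t=get_obs();p,d=snapshot("wrist")
        T=camera_params("wrist");c=T;T=T['tool_from_camera']
        v,u=np.mgrid[:384,:512];D=np.stack([(u-c['cx'])/c['fx'],-(v-c['cy'])/c['fy'],-np.ones(u.shape)],-1)@T[:3,:3].T
        P=T[:3,3]+D*d[...,None]
        ii=p.astype(int);cream=((ii[...,2]-ii[...,0])>12)&(ii.min(-1)>60)&(P[...,2]<.085)&(P[...,2]>.025)&(abs(P[...,0])<.05)&(abs(P[...,1])<.13)&(d>0)
        cream=cv2.morphologyEx(cream.astype(np.uint8),cv2.MORPH_OPEN,np.ones((5,5)))
        k,l,st,_=cv2.connectedComponentsWithStats(cream)
        if k<2: out.append((t['time_s'],np.nan));continue
        j=1+np.argmax(st[1:,4]);m=l==j;w=[]
        A=np.arctan2(D[...,1],D[...,2])
        for r in np.where(m.any(1))[0]:
            cs=np.where(m[r])[0];w.append((cs[-1]-cs[0],(A[r,cs[0]]+A[r,cs[-1]])/2))
        w=np.array(w);w=w[w[:,0]>w[:,0].max()-4];ph=np.median(w[:,1])
        out.append((t['time_s'],T[1,3]+np.tan(ph)*(.070-T[2,3])))
        if save and i==n-1: cv2.imwrite(save,p);
    return np.array(out),p,d,P,m
E
python3 - <<'E'
from h import *
np.set_printoptions(precision=4,suppress=True)
o=get_obs();print(o['tcp_pos'],o['tool_rot'],o['ft_force'],o['torque'])
out,p,d,P,m=wr("pics/w4.png",2);print(out, m.sum())
v,u=np.where(m);print('blob',u.min(),u.max(),v.min(),v.max())
# rim top of +x side rail and end stops : tool z
rim=(d>0)&(P[...,2]>.05)&(P[...,2]<.08)&(p.min(-1)>110)&(abs(P[...,1])<.15)&(P[...,0]>.045)&(P[...,0]<.065)
q=P[rim];print(len(q),q.min(0),q.max(0))
k=np.polyfit(q[:,1],q[:,2],1);print('dz/dy',k,np.std(q[:,2]-np.polyval(k,q[:,1])),'x yaw',np.polyfit(q[:,1],q[:,0],1))
for s in(-1,1):
    e=(d>0)&(P[...,2]>.055)&(P[...,2]<.075)&(p.min(-1)>110)&(P[...,1]*s>.124)&(P[...,1]*s<.145)&(abs(P[...,0])<.05)&(~m)
    q=P[e];print(s,len(q),np.percentile(q,[2,50,98],0))
E
```

```text
[ 0.5753 -0.2122  0.2456] [3.1396 0.095  0.0019] [ 0.1994 -0.8045 -7.5858] [ 0.1411 -0.0319  0.0427]
[[7.25   0.0931]
 [7.3    0.0955]] 1629
blob 363 444 140 190
4265 [ 0.045  -0.1359  0.0617] [0.0545 0.1328 0.0782]
dz/dy [0.0015 0.0673] 0.00222366654232477 x yaw [0.0001 0.0517]
-1 1466 [[-0.0476 -0.1351  0.0623]
 [ 0.0056 -0.1315  0.0637]
 [ 0.0492 -0.1287  0.0655]]
1 1395 [[-0.0471  0.1262  0.063 ]
 [ 0.0046  0.1289  0.0643]
 [ 0.0486  0.1323  0.0676]]
```

Request:
arm_command:
  travel:
    - [0,-0.01,0]
    - [0,-0.03,0]
    - [0,-0.07,0]
    - [0,-0.13,0]
    - [0,-0.21,0]
    - [0,-0.3,0]
    - [0,-0.39,0]
    - [0,-0.48,0]
    - [0,-0.57,0]
    - [0,-0.66,0]
  delta_rot:
    - [0,0,0]
    - [0,0,0]
    - [0,0,0]
    - [0,0,0]
    - [0,0,0]
    - [0,0,0]
    - [0,0,0]
    - [0,0,0]
    - [0,0,0]
    - [0,0,0]

```text
time_s: 8.35
tcp_pos: [0.5671, -0.0788, 0.2444]
tool_rot: [-3.14, -0.095, -0.0]
ft_force: [0.6, -0.7, -6.1]
gripper_width: 0.025
finger_force: 89.0
```

Request:
arm_command:
  travel:
    - [0,-0.09,0]
    - [0,-0.18,0]
    - [0,-0.27,0]
    - [0,-0.36,0]
    - [0,-0.45,0]
    - [0,-0.54,0]
    - [0,-0.63,0]
    - [0,-0.72,0]
    - [0,-0.8,0]
    - [0,-0.88,0]
  delta_rot:
    - [0,0,0]
    - [0,0,0]
    - [0,0,0]
    - [0,0,0]
    - [0,0,0]
    - [0,0,0]
    - [0,0,0]
    - [0,0,0]
    - [0,0,0]
    - [0,0,0]

```text
time_s: 9.35
tcp_pos: [0.5564, 0.0966, 0.2444]
tool_rot: [3.14, 0.095, 0.0]
ft_force: [0.9, 0.0, -5.7]
gripper_width: 0.0254
finger_force: 89.0
```

Request:
arm_command:
  travel:
    - [0,-0.08,0]
    - [0,-0.16,0]
    - [0,-0.24,0]
    - [0,-0.31,0]
    - [0,-0.38,0]
    - [0,-0.44,0]
    - [0,-0.49,0]
    - [0,-0.53,0]
    - [0,-0.55,0]
    - [0,-0.56,0]
  delta_rot:
    - [0,0,-0.002]
    - [0,0,-0.006]
    - [0,0,-0.011]
    - [0,0,-0.016]
    - [0,0,-0.021]
    - [0,0,-0.026]
    - [0,0,-0.031]
    - [0,0,-0.035]
    - [0,0,-0.038]
    - [0,0,-0.039]

```text
time_s: 10.35
tcp_pos: [0.5498, 0.2072, 0.2442]
tool_rot: [3.128, 0.288, -0.0]
ft_force: [-0.1, -1.0, -6.6]
gripper_width: 0.0251
finger_force: 88.9
```

```bash
python3 - <<'E'
s=open('h.py').read()
i=s.index("        ii=p.astype");j=s.index("        k,l,st,_=cv2.connectedComponentsWithStats(cream)")
s=s[:i]+"""        cream=((P[...,2]<.088)&(P[...,2]>.035)&(P[...,0]>-.02)&(P[...,0]<.043)&(abs(P[...,1])<.127)&(d>0))
        cream=cv2.morphologyEx(cream.astype(np.uint8),cv2.MORPH_OPEN,np.ones((7,7)))
"""+s[j:]
open('h.py','w').write(s)
E
python3 - <<'E'
from h import *
np.set_printoptions(precision=4,suppress=True)
o=get_obs();print(o['tcp_pos'],o['tool_rot'],o['ft_force'])
print((Rt(10.5).inv()*R.from_rotvec(o['tool_rot'])).as_rotvec())
out,p,d,P,m=wr("pics/w5.png",3);print(out, m.sum())
v,u=np.where(m);print('blob',u.min(),u.max(),v.min(),v.max())
for z in(.09,.095,.1,.105):
    print(z,np.median(P[(d>0)&(abs(P[...,0]-.02)<.02)&(abs(P[...,1]+.06)<.05)][:,2]))
    break
mv([.549,.2133,.247],10.5)
for s in(-1,1):
    e=(d>0)&(P[...,2]>.055)&(P[...,2]<.075)&(p.min(-1)>110)&(P[...,1]*s>.12)&(P[...,1]*s<.145)&(abs(P[...,0])<.05)&(~m)
    q=P[e];print(s,len(q),np.percentile(q,[2,50,98],0))
E
```

```text
[0.5498 0.2072 0.2442] [ 3.1283  0.288  -0.0002] [-0.0697 -0.9549 -6.6103]
[-0.0001 -0.0002 -0.0004]
[[10.35    0.0966]
 [10.4     0.0966]
 [10.45    0.0966]] 8933
blob 357 455 145 252
0.09 -0.045515607386512384
travel [ 0.0018 -0.0329 -0.0136] rot [ 0.      0.     -0.0002]
-1 1472 [[-0.0474 -0.1351  0.0623]
 [ 0.0061 -0.1315  0.0637]
 [ 0.0493 -0.1286  0.0659]]
1 1359 [[-0.0472  0.1262  0.063 ]
 [ 0.0049  0.129   0.0643]
 [ 0.0492  0.1323  0.0665]]
```

```bash
cat > sim.py <<'E'
import numpy as np
def slope(y,m):  # -dh/dy sign: returns y/1.2-like term
    if m==0: return y/1.2 if abs(y)>.012 else 0.
    return np.sign(y)*max(abs(y)-.012,0)/1.2
def sim(us,y,v,u0,m=0,res=.011,g=6.5,off=0.,lag=.08,T=1.0,full=False):
    dt=.005;u=u0;tr=[]
    for i in range(int(T/dt)):
        t=i*dt;k=int(t/.1);c=us[min(k,len(us)-1)];p=us[k-1] if 0<k<=len(us) else (u0 if k==0 else us[-1])
        f=min(1,(t-.1*k)/.1);uc=p+(c-p)*f if k<len(us) else us[-1]
        u+=(uc-u)*dt/lag
        F=u-off+slope(y,m)
        if abs(v)<1e-4 and abs(F)<=res: v=0;a=0
        else: a=g*(F-res*np.sign(v if abs(v)>1e-4 else F))
        vn=v+a*dt
        if v*vn<0 and abs(F)<res: vn=0
        v=vn;y+=v*dt
        if y<-.1: y=-.1;v=max(v,0)
        tr.append(y)
    return (y,v,u)+((tr,) if full else ())
E
python3 - <<'E'
from sim import *
for kick in(.11,.12):
  for n in(3,4):
   for h in (.05,.06,.065):
    us=[kick]*n+[h]*(10-n)
    r=[]
    for m in(0,1):
        for res in(.008,.011,.014):
            for off in(0,.003):
                y,v,u=sim(us,-.1,0,.08,m,res,off=off);y2,v2,_=sim([h]*5,y,v,u,m,res,off=off,T=.5);r.append((y,v,y2,v2))
    r=np.array(r)*1000;print(kick,n,h,'y',r[:,0].round(),'v',r[:,1].round())
E
```

```text
0.11 3 0.05 y [-100. -100. -100. -100. -100. -100.  -77.  -87.  -86.  -93.  -91.  -97.] v [  0.   0.   0.   0.   0.   0.   0. -11.  -1. -18.  -2. -21.]
0.11 3 0.06 y [ -98. -100. -100. -100. -100. -100.  -64.  -78.  -78.  -87.  -87.  -92.] v [-27.   0.   0.   0.   0.   0.  51.  12.  12.   0.   0.   0.]
0.11 3 0.065 y [ -94. -100.  -97. -100.  -98. -100.  -58.  -71.  -71.  -84.  -84.  -91.] v [ -9.   0. -10.   0.  -5.   0.  76.  37.  37.   0.   0.   0.]
0.11 4 0.05 y [ -90.  -98.  -96. -100. -100. -100.  -50.  -64.  -64.  -77.  -77.  -85.] v [-23. -46. -33.   0.   0.   0.  73.  35.  35.   0.   0.   0.]
0.11 4 0.06 y [ -84.  -92.  -91.  -98.  -95. -100.  -42.  -55.  -55.  -68.  -68.  -80.] v [ -1. -17.  -6. -24.  -9.   0. 111.  73.  73.  36.  36.   1.]
0.11 4 0.065 y [-80. -89. -89. -95. -93. -98. -38. -51. -51. -64. -64. -76.] v [  8.  -5.   0.  -9.   0.  -9. 130.  92.  92.  55.  55.  20.]
0.12 3 0.05 y [ -92. -100.  -98. -100. -100. -100.  -54.  -68.  -68.  -79.  -79.  -86.] v [-32.   0. -40.   0.   0.   0.  57.  18.  18.   0.   0.  -0.]
0.12 3 0.06 y [ -83.  -92.  -90.  -97.  -93. -100.  -41.  -55.  -55.  -68.  -68.  -80.] v [ -2. -19.  -6. -24.  -7. -25. 107.  68.  68.  30.  30.   0.]
0.12 3 0.065 y [-78. -87. -87. -93. -91. -95. -35. -49. -49. -62. -62. -74.] v [  7.  -4.   0.  -8.   0.  -6. 132.  93.  93.  55.  55.  19.]
0.12 4 0.05 y [-67. -78. -78. -86. -85. -93. -23. -37. -37. -50. -50. -63.] v [ 17.  -7.  -3. -18.  -9. -26. 142. 103. 103.  65.  65.  29.]
0.12 4 0.06 y [-58. -70. -70. -81. -81. -88. -15. -29. -29. -42. -42. -54.] v [ 55.  20.  20.   0.   0.  -2. 180. 141. 141. 103. 103.  67.]
0.12 4 0.065 y [-54. -66. -66. -77. -77. -86. -11. -24. -24. -37. -37. -50.] v [ 74.  39.  39.   5.   5.   0. 199. 159. 159. 122. 122.  86.]
```

Request:
arm_command:
  travel:
    - [0,0,0]
    - [0,-0.01,0]
    - [0,-0.02,0]
    - [0,-0.03,0]
    - [0,-0.035,0]
    - [0,-0.035,0]
    - [0,-0.035,0]
    - [0,-0.035,0]
    - [0,-0.035,0]
    - [0,-0.035,0]
  delta_rot:
    - [-0.001,0,0]
    - [-0.004,0,0]
    - [-0.008,0,0]
    - [-0.012,0,0]
    - [-0.016,0,0]
    - [-0.02,0,0]
    - [-0.023,0,0]
    - [-0.024,0,0]
    - [-0.0245,0,0]
    - [-0.0245,0,0]

```text
time_s: 11.5
tcp_pos: [0.5486, 0.2138, 0.2443]
tool_rot: [3.052, 0.28, 0.011]
ft_force: [0.1, -0.7, -6.3]
gripper_width: 0.0246
finger_force: 89.0
```

```bash
python3 - <<'E'
from h import *
np.set_printoptions(precision=4,suppress=True)
o=get_obs();print(o['tcp_pos'],(Rt(10.5).inv()*R.from_rotvec(o['tool_rot'])).as_rotvec(),o['time_s'])
print(wr(n=2)[0])
E
```

```text
[0.5486 0.2138 0.2443] [-0.077   0.      0.0003] 11.5
[[11.5     0.0964]
 [11.55    0.0966]]
```

Request:
arm_command:
  travel:
    - [0,0,0]
    - [0,0,0]
    - [0,0,0]
    - [0,0,0]
    - [0,0,0]
    - [0,0,0]
    - [0,0,0]
    - [0,0,0]
    - [0,0,0]
    - [0,0,0]
  delta_rot:
    - [-0.0105,0,0]
    - [-0.0105,0,0]
    - [-0.0105,0,0]
    - [0.006,0,0]
    - [0.006,0,0]
    - [0.006,0,0]
    - [0.006,0,0]
    - [0.006,0,0]
    - [0.006,0,0]
    - [0.006,0,0]

```text
time_s: 12.6
tcp_pos: [0.5485, 0.214, 0.2443]
tool_rot: [3.071, 0.282, 0.008]
ft_force: [0.4, 0.7, -5.5]
gripper_width: 0.0251
finger_force: 89.3
```

```bash
cat > m.py <<'E'
from h import *
np.set_printoptions(precision=4,suppress=True)
o=get_obs();print(o['tcp_pos'],'u',-(Rt(10.5).inv()*R.from_rotvec(o['tool_rot'])).as_rotvec(),o['time_s'])
w,p,d,P,m=wr(n=3);y=-(w[:,1]+.0014)*1.02;v,u=np.where(m);print('y',y,'v',(y[2]-y[0])/.1,'n',m.sum(),u.min(),u.max())
E
python3 m.py
```

```text
[0.5485 0.214  0.2443] u [ 0.0583  0.0001 -0.    ] 12.6
y [-0.1    -0.1    -0.0999] v 0.0005693706451287417 n 8987 357 456
```

```bash
python3 - <<'E'
from sim import *
for kick,n,h in((.12,4,.06),(.12,4,.065),(.125,4,.06),(.12,5,.06)):
    print(kick,n,h,[tuple(np.round(1000*np.array(sim([kick]*n+[h]*(10-n),-.1,0,.058,0,r,off=o,lag=l)[:2]))) for r in(.011,.014) for o in(0,.003) for l in (.04,.08)])
E
```

```text
0.12 4 0.06 [(np.float64(-70.0), np.float64(15.0)), (np.float64(-78.0), np.float64(0.0)), (np.float64(-80.0), np.float64(0.0)), (np.float64(-86.0), np.float64(-4.0)), (np.float64(-80.0), np.float64(0.0)), (np.float64(-86.0), np.float64(0.0)), (np.float64(-87.0), np.float64(-2.0)), (np.float64(-91.0), np.float64(-8.0))]
0.12 4 0.065 [(np.float64(-65.0), np.float64(36.0)), (np.float64(-74.0), np.float64(19.0)), (np.float64(-77.0), np.float64(2.0)), (np.float64(-84.0), np.float64(0.0)), (np.float64(-77.0), np.float64(2.0)), (np.float64(-84.0), np.float64(0.0)), (np.float64(-85.0), np.float64(0.0)), (np.float64(-89.0), np.float64(0.0))]
0.125 4 0.06 [(np.float64(-57.0), np.float64(49.0)), (np.float64(-66.0), np.float64(31.0)), (np.float64(-68.0), np.float64(15.0)), (np.float64(-77.0), np.float64(0.0)), (np.float64(-68.0), np.float64(15.0)), (np.float64(-77.0), np.float64(0.0)), (np.float64(-78.0), np.float64(0.0)), (np.float64(-84.0), np.float64(0.0))]
0.12 5 0.06 [(np.float64(-48.0), np.float64(79.0)), (np.float64(-58.0), np.float64(61.0)), (np.float64(-60.0), np.float64(45.0)), (np.float64(-69.0), np.float64(30.0)), (np.float64(-60.0), np.float64(45.0)), (np.float64(-69.0), np.float64(30.0)), (np.float64(-71.0), np.float64(12.0)), (np.float64(-79.0), np.float64(0.0))]
```

Kick to 0.12 for 4 rows, then hold at 0.063.

Request:
arm_command:
  travel:
    - [0,0,0]
    - [0,0,0]
    - [0,0,0]
    - [0,0,0]
    - [0,0,0]
    - [0,0,0]
    - [0,0,0]
    - [0,0,0]
    - [0,0,0]
    - [0,0,0]
  delta_rot:
    - [-0.0197,0,0]
    - [-0.0197,0,0]
    - [-0.0197,0,0]
    - [-0.0197,0,0]
    - [-0.0016,0,0]
    - [-0.0016,0,0]
    - [-0.0016,0,0]
    - [-0.0016,0,0]
    - [-0.0016,0,0]
    - [-0.0016,0,0]

```text
time_s: 13.75
tcp_pos: [0.5485, 0.214, 0.2442]
tool_rot: [3.065, 0.282, 0.009]
ft_force: [-0.3, -0.2, -6.5]
gripper_width: 0.0253
finger_force: 89.5
```

```bash
python3 m.py
```

```text
[0.5485 0.214  0.2442] u [ 0.0634  0.0001 -0.    ] 13.75
y [-0.0889 -0.086  -0.0861] v 0.028447453648074994 n 8827 337 432
```

```bash
cat > plan.py <<'E'
import sys
from sim import *
y,u0=float(sys.argv[1]),float(sys.argv[2]);v=float(sys.argv[3])
for a in sys.argv[4:]:
    k,n,h=a.split(',');k,n,h=float(k),int(n),float(h)
    print(a,[tuple(int(1000*q) for q in sim([k]*n+[h]*(10-n),y,v,u0,0,r,off=o,lag=l)[:2]) for (r,o,l) in((.011,.003,.04),(.011,.002,.08),(.011,.004,.08),(.014,.002,.06),(.011,0,.04))])
E
python3 plan.py -.086 .063 0 .11,4,.045 .11,4,.05 .105,4,.05 .11,3,.05 .11,5,.045
cat > st.py <<'E'
from sim import *
for p in((.011,.003,.04),(.011,.002,.08),(.011,.004,.08),(.014,.002,.06),(.011,0,.04),(.014,.003,.04)): print(p,sim([.12]*4+[.063]*6,-.1,0,.058,0,p[0],off=p[1],lag=p[2])[:2])
E
python3 st.py
```

```text
.11,4,.045 [(-62, 0), (-64, 0), (-69, -6), (-69, -1), (-51, 20)]
.11,4,.05 [(-58, 6), (-60, 8), (-67, 0), (-67, 0), (-46, 41)]
.105,4,.05 [(-69, 0), (-71, 0), (-75, -8), (-74, 0), (-60, 6)]
.11,3,.05 [(-77, -12), (-78, -11), (-82, -23), (-80, -10), (-71, 0)]
.11,5,.045 [(-39, 55), (-43, 55), (-50, 33), (-50, 27), (-27, 90)]
(0.011, 0.003, 0.04) (np.float64(-0.07857889646630191), 0.0)
(0.011, 0.002, 0.08) (np.float64(-0.08228089591713131), 0.0)
(0.011, 0.004, 0.08) (np.float64(-0.08693893335354927), np.float64(-0.0025829098767880315))
(0.014, 0.002, 0.06) (np.float64(-0.08602395885184767), 0.0)
(0.011, 0, 0.04) (np.float64(-0.06731206922368059), np.float64(0.027483718780092554))
(0.014, 0.003, 0.04) (np.float64(-0.08548146616178225), 0.0)
```

Request:
arm_command:
  travel:
    - [0,0,0]
    - [0,0,0]
    - [0,0,0]
    - [0,0,0]
    - [0,0,0]
    - [0,0,0]
    - [0,0,0]
    - [0,0,0]
    - [0,0,0]
    - [0,0,0]
  delta_rot:
    - [-0.015,0,0]
    - [-0.015,0,0]
    - [-0.015,0,0]
    - [-0.015,0,0]
    - [0.0041,0,0]
    - [0.0041,0,0]
    - [0.0041,0,0]
    - [0.0041,0,0]
    - [0.0041,0,0]
    - [0.0041,0,0]

```text
time_s: 14.9
tcp_pos: [0.5485, 0.214, 0.2443]
tool_rot: [3.078, 0.283, 0.007]
ft_force: [0.7, 0.5, -6.8]
gripper_width: 0.0249
finger_force: 89.6
```

```bash
python3 m.py
```

```text
[0.5485 0.214  0.2443] u [0.0507 0.     0.0001] 14.9
y [-0.0486 -0.0474 -0.0462] v 0.024200080509433203 n 7925 281 369
```

```bash
python3 plan.py -.046 .0507 .024 .045,3,.03 .045,4,.028 .05,4,.028 .045,5,.02 .055,4,.02 .055,4,.015 .05,5,.015; python3 - <<'E'
E
sed -i 's/,v,u0,0,r/,v,u0,int(__import__("os").environ.get("M","0")),r/' plan.py; M=1 python3 plan.py -.046 .0507 .024 .045,3,.03 .045,4,.028 .05,4,.028 .055,4,.02 .055,4,.015 .05,5,.015
```

```text
.045,3,.03 [(-36, 0), (-33, 0), (-36, 0), (-38, 0), (-30, 0)]
.045,4,.028 [(-35, 0), (-30, 0), (-35, 0), (-37, 0), (-25, 5)]
.05,4,.028 [(-26, 0), (-17, 23), (-27, 0), (-31, 0), (-11, 43)]
.045,5,.02 [(-33, 0), (-28, 0), (-34, -1), (-36, 0), (-24, 0)]
.055,4,.02 [(-19, 2), (-11, 29), (-21, 0), (-26, 0), (-3, 53)]
.055,4,.015 [(-22, 0), (-15, 8), (-23, 0), (-27, 0), (-8, 30)]
.05,5,.015 [(-25, 0), (-17, 9), (-26, 0), (-29, 0), (-11, 27)]
.045,3,.03 [(3, 85), (12, 103), (3, 84), (-3, 69), (16, 113)]
.045,4,.028 [(8, 91), (16, 108), (7, 90), (1, 76), (21, 119)]
.05,4,.028 [(20, 113), (28, 131), (19, 110), (13, 97), (33, 145)]
.055,4,.02 [(26, 108), (33, 128), (24, 106), (19, 92), (38, 141)]
.055,4,.015 [(21, 89), (29, 110), (20, 89), (14, 74), (34, 121)]
.05,5,.015 [(20, 93), (28, 115), (19, 94), (13, 79), (33, 125)]
```

```bash
python3 - <<'E'
from sim import *
L=[]
for m in(0,1):
 for res in(.009,.011,.013):
  for off in np.arange(-.002,.016,.002):
   for lag in(.02,.05,.08):
    a=dict(m=m,res=res,off=off,lag=lag)
    y0,v0,_=sim([.11]*3+[.058]*7,-.1,0,.077,**a)
    y1,v1,u=sim([.12]*4+[.063]*6,-.1,0,.058,**a);y1b,_,_=sim([.063],y1,v1,.063,T=.12,**a)
    y2,v2,_=sim([.11]*4+[.0505]*6,-.086,0,.063,**a)
    c=abs(y0+.1)*.5+abs(y1b+.086)+abs(y2+.0486)+.3*abs(v2-.024)
    L.append((c,m,res,round(off,3),lag,y0,y1b,y2,v2))
for l in sorted(L)[:14]: print(np.round(l,4))
E
```

```text
[ 0.0178  1.      0.011   0.01    0.08   -0.1    -0.0748 -0.0525  0.0331]
[ 0.0178  0.      0.011   0.      0.08   -0.1    -0.0748 -0.0525  0.0331]
[ 0.0178  1.      0.013   0.008   0.08   -0.1    -0.0748 -0.0525  0.0331]
[ 0.0178  0.      0.013  -0.002   0.08   -0.1    -0.0748 -0.0525  0.0331]
[ 0.0178  0.      0.009   0.002   0.08   -0.1    -0.0748 -0.0525  0.033 ]
[ 0.0178  1.      0.009   0.012   0.08   -0.1    -0.0748 -0.0525  0.033 ]
[ 0.0179  1.      0.013   0.01    0.05   -0.1    -0.0769 -0.0555  0.0179]
[ 0.0179  0.      0.013   0.      0.05   -0.1    -0.0769 -0.0555  0.0179]
[ 0.0179  0.      0.011   0.002   0.05   -0.1    -0.0769 -0.0555  0.0179]
[ 0.0179  1.      0.011   0.012   0.05   -0.1    -0.0769 -0.0555  0.0179]
[ 0.018   1.      0.009   0.014   0.05   -0.1    -0.0769 -0.0556  0.0177]
[ 0.018   0.      0.009   0.004   0.05   -0.1    -0.0769 -0.0556  0.0177]
[ 0.0181  0.      0.011   0.002   0.02   -0.1    -0.0709 -0.0515  0.0243]
[ 0.0181  1.      0.011   0.012   0.02   -0.1    -0.0709 -0.0515  0.0243]
```

Request:
arm_command:
  travel:
    - [0,0,0]
    - [0,0,0]
    - [0,0,0]
    - [0,0,0]
    - [0,0,0]
    - [0,0,0]
    - [0,0,0]
    - [0,0,0]
    - [0,0,0]
    - [0,0,0]
  delta_rot:
    - [0.0018,0,0]
    - [0.0018,0,0]
    - [0.0018,0,0]
    - [0.0018,0,0]
    - [0.0075,0,0]
    - [0.0075,0,0]
    - [0.0075,0,0]
    - [0.0075,0,0]
    - [0.0075,0,0]
    - [0.0075,0,0]

```text
time_s: 16.05
tcp_pos: [0.5485, 0.2139, 0.2443]
tool_rot: [3.102, 0.285, 0.004]
ft_force: [0.3, 0.1, -7.0]
gripper_width: 0.025
finger_force: 89.6
```

```bash
python3 m.py
```

```text
[0.5485 0.2139 0.2443] u [ 0.0267  0.0001 -0.0003] 16.05
y [-0.0449 -0.0451 -0.0452] v -0.00350180519656719 n 7840 280 367
```

```bash
python3 plan.py -.046 .0267 -.003 .07,4,.018 .075,4,.015 .08,4,.01 .08,4,.005 .085,4,.005; 
```

```text
.07,4,.018 [(-33, -2), (-34, -2), (-39, -12), (-37, -1), (-25, 0)]
.075,4,.015 [(-25, 0), (-27, 0), (-32, -6), (-31, 0), (-14, 19)]
.08,4,.01 [(-17, 0), (-19, 0), (-26, -3), (-25, 0), (-4, 42)]
.08,4,.005 [(-21, -4), (-23, -4), (-29, -14), (-28, -8), (-9, 18)]
.085,4,.005 [(-6, 23), (-11, 15), (-18, -1), (-18, 0), (5, 53)]
```

Request:
arm_command:
  travel:
    - [0,0,0]
    - [0,0,0]
    - [0,0,0]
    - [0,0,0]
    - [0,0,0]
    - [0,0,0]
    - [0,0,0]
    - [0,0,0]
    - [0,0,0]
    - [0,0,0]
  delta_rot:
    - [-0.0163,0,0]
    - [-0.0163,0,0]
    - [-0.0163,0,0]
    - [-0.0163,0,0]
    - [0.005,0,0]
    - [0.005,0,0]
    - [0.005,0,0]
    - [0.005,0,0]
    - [0.005,0,0]
    - [0.005,0,0]

```text
time_s: 17.2
tcp_pos: [0.5485, 0.2141, 0.2443]
tool_rot: [3.117, 0.286, 0.002]
ft_force: [-1.0, 0.5, -6.2]
gripper_width: 0.0249
finger_force: 89.7
```

```bash
python3 m.py
```

```text
[0.5485 0.2141 0.2443] u [0.0114 0.     0.    ] 17.2
y [-0.0288 -0.0289 -0.0288] v -0.0001244983063108246 n 6663 256 342
```

```bash
for M in 0 1; do M=$M python3 plan.py -.029 .0114 0 .05,3,0 .05,4,0 .055,4,0 .06,4,0 .06,3,0 .055,4,-.005; done; sed -i 's/(.011,0,.04))/(.011,0,.04),(.011,.01,.08),(.013,.01,.05))/' plan.py;echo; M=1 python3 plan.py -.029 .0114 0 .05,4,0 .055,4,0 .06,4,0; echo;M=1 python3 plan.py -.046 .0267 -.003 .078,4,.011
```

```text
.05,3,0 [(-40, -59), (-37, -50), (-41, -62), (-37, -44), (-32, -36)]
.05,4,0 [(-27, -29), (-27, -24), (-31, -37), (-30, -25), (-20, -10)]
.055,4,0 [(-19, -13), (-20, -11), (-24, -22), (-23, -13), (-11, 0)]
.06,4,0 [(-8, 0), (-11, 0), (-17, -9), (-15, -1), (3, 21)]
.06,3,0 [(-26, -30), (-27, -27), (-32, -41), (-28, -25), (-19, -10)]
.055,4,-.005 [(-22, -28), (-23, -24), (-28, -38), (-26, -28), (-14, -8)]
.05,3,0 [(-17, 0), (-18, 0), (-21, -1), (-21, 0), (-11, 0)]
.05,4,0 [(-1, 10), (-2, 16), (-8, 2), (-10, 0), (8, 31)]
.055,4,0 [(9, 26), (8, 33), (1, 19), (0, 12), (18, 49)]
.06,4,0 [(19, 44), (18, 50), (11, 35), (11, 28), (30, 73)]
.06,3,0 [(-2, 1), (-3, 7), (-9, 0), (-10, 0), (6, 21)]
.055,4,-.005 [(4, 9), (4, 17), (-1, 4), (-3, 0), (14, 30)]

.05,4,0 [(-1, 10), (-2, 16), (-8, 2), (-10, 0), (8, 31), (-23, -13), (-24, -13)]
.055,4,0 [(9, 26), (8, 33), (1, 19), (0, 12), (18, 49), (-15, -2), (-16, -1)]
.06,4,0 [(19, 44), (18, 50), (11, 35), (11, 28), (30, 73), (-6, 0), (-8, 0)]

.078,4,.011 [(16, 82), (13, 85), (6, 70), (6, 64), (27, 110), (-16, 13), (-19, 0)]
```

Request:
arm_command:
  travel:
    - [0,0,0]
    - [0,0,0]
    - [0,0,0]
    - [0,0,0]
    - [0,0,0]
    - [0,0,0]
    - [0,0,0]
    - [0,0,0]
    - [0,0,0]
    - [0,0,0]
  delta_rot:
    - [-0.0129,0,0]
    - [-0.0129,0,0]
    - [-0.0129,0,0]
    - [-0.0129,0,0]
    - [0.002,0,0]
    - [0.002,0,0]
    - [0.002,0,0]
    - [0.002,0,0]
    - [0.002,0,0]
    - [0.002,0,0]

```text
time_s: 18.35
tcp_pos: [0.5485, 0.214, 0.2443]
tool_rot: [3.123, 0.287, 0.001]
ft_force: [-0.2, 0.0, -7.3]
gripper_width: 0.0253
finger_force: 89.7
```

```bash
sed -i 's/y=-(w/cv2.imwrite("pics\/last.png",p);y=-(w/' m.py; python3 m.py
```

```text
[0.5485 0.214  0.2443] u [ 0.005  0.    -0.   ] 18.35
y [-0.0196 -0.0197 -0.0198] v -0.002024593399525265 n 5956 242 328
```

View pics/last.png

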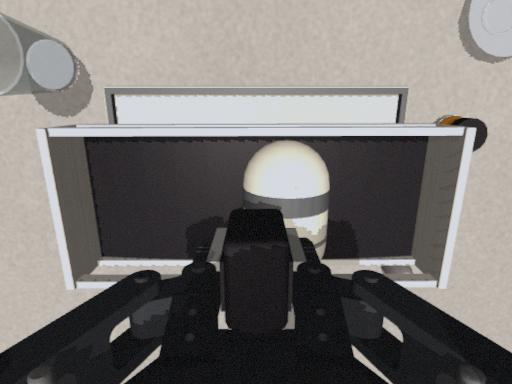

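The wrist view shows the capsule at columns 243–328 (centre 286). The tray centre is at column 257 and the stage is centred behind it at 258, so this is a true reading of about −19 mm.

```bash
for M in 0 1; do M=$M python3 plan.py -.029 .0114 0 .052,4,.005; M=$M python3 plan.py -.0197 .005 -.001 .045,4,.003 .05,4,.003 .055,4,.002 .045,3,.003; done
```

```text
.052,4,.005 [(-21, -8), (-22, -6), (-26, -17), (-24, -5), (-14, 0), (-38, -51), (-38, -52)]
.045,4,.003 [(-5, 0), (-7, 0), (-13, -1), (-12, 0), (4, 19), (-24, -31), (-24, -31)]
.05,4,.003 [(6, 15), (4, 19), (-2, 4), (-2, 0), (16, 43), (-18, -20), (-18, -19)]
.055,4,.002 [(16, 38), (13, 36), (7, 19), (7, 14), (28, 75), (-10, 0), (-10, 0)]
.045,3,.003 [(-15, -5), (-16, -2), (-19, -13), (-16, 0), (-12, 0), (-30, -47), (-29, -44)]
.052,4,.005 [(7, 33), (5, 39), (0, 25), (-1, 18), (16, 55), (-18, 0), (-19, 0)]
.045,4,.003 [(16, 31), (16, 37), (10, 24), (9, 17), (26, 58), (-6, 0), (-7, 0)]
.05,4,.003 [(27, 55), (25, 58), (19, 41), (18, 34), (38, 85), (2, 0), (0, 0)]
.055,4,.002 [(37, 77), (35, 79), (28, 60), (28, 53), (48, 109), (10, 11), (7, 0)]
.045,3,.003 [(1, 2), (1, 9), (-4, 0), (-5, 0), (10, 21), (-14, 0), (-14, 0)]
```

Request:
arm_command:
  travel:
    - [0,0,0]
    - [0,0,0]
    - [0,0,0]
    - [0,0,0]
    - [0,0,0]
    - [0,0,0]
    - [0,0,0]
    - [0,0,0]
    - [0,0,0]
    - [0,0,0]
  delta_rot:
    - [-0.0134,0,0]
    - [-0.0134,0,0]
    - [-0.0134,0,0]
    - [-0.0134,0,0]
    - [0.0006,0,0]
    - [0.0006,0,0]
    - [0.0006,0,0]
    - [0.0006,0,0]
    - [0.0006,0,0]
    - [0.0006,0,0]

```text
time_s: 19.5
tcp_pos: [0.5485, 0.214, 0.2443]
tool_rot: [3.125, 0.287, 0.0]
ft_force: [0.0, -1.5, -6.3]
gripper_width: 0.025
finger_force: 89.7
```

```bash
python3 m.py
```

```text
[0.5485 0.214  0.2443] u [ 0.0031  0.     -0.0001] 19.5
y [-0.0185 -0.0191 -0.0198] v -0.013627028865857496 n 6064 242 328
```

```bash
sed -i 's/for (r,o,l) in.*/for (r,o,l) in((.011,.002,.08),(.011,.004,.08),(.011,.006,.08),(.011,.006,.04),(.008,.005,.08),(.014,.004,.06))])/' plan.py
python3 plan.py -.0197 .005 -.001 .047,4,.003;python3 plan.py -.029 .0114 0 .052,4,.005;python3 plan.py -.046 .0267 -.003 .078,4,.011; echo; python3 plan.py -.0205 .003 -.014 .055,4,.008 .06,4,.008 .065,4,.006 .055,5,.006 .06,5,.005
for M in 0 1; do :; done; M=1 python3 plan.py -.0205 .003 -.014  .06,4,.008 .065,4,.006
```

```text
.047,4,.003 [(-2, 8), (-9, 0), (-14, -6), (-10, 0), (-3, 6), (-13, 0)]
.052,4,.005 [(-22, -6), (-26, -17), (-30, -29), (-28, -27), (-24, -19), (-28, -16)]
.078,4,.011 [(-23, 0), (-29, -6), (-35, -18), (-29, -12), (-25, -3), (-33, -10)]

.055,4,.008 [(5, 35), (-2, 17), (-11, 0), (-2, 9), (-1, 23), (-5, 4)]
.06,4,.008 [(15, 57), (8, 37), (1, 21), (8, 27), (9, 42), (5, 22)]
.065,4,.006 [(26, 81), (17, 54), (10, 32), (18, 47), (18, 62), (14, 38)]
.055,5,.006 [(18, 69), (10, 46), (3, 29), (11, 36), (11, 52), (8, 32)]
.06,5,.005 [(30, 101), (22, 78), (15, 53), (24, 71), (23, 83), (20, 60)]
.06,4,.008 [(41, 108), (35, 89), (27, 69), (34, 78), (37, 100), (30, 70)]
.065,4,.006 [(50, 126), (43, 106), (36, 85), (43, 97), (46, 118), (39, 86)]
```

Request:
arm_command:
  travel:
    - [0,0,0]
    - [0,0,0]
    - [0,0,0]
    - [0,0,0]
    - [0,0,0]
    - [0,0,0]
    - [0,0,0]
    - [0,0,0]
    - [0,0,0]
    - [0,0,0]
  delta_rot:
    - [-0.0162,0,0]
    - [-0.0162,0,0]
    - [-0.0162,0,0]
    - [-0.0162,0,0]
    - [-0.0016,0,0]
    - [-0.0016,0,0]
    - [-0.0016,0,0]
    - [-0.0016,0,0]
    - [-0.0016,0,0]
    - [-0.0016,0,0]

```text
time_s: 20.65
tcp_pos: [0.5485, 0.214, 0.2443]
tool_rot: [3.12, 0.287, 0.001]
ft_force: [-0.9, -0.3, -6.2]
gripper_width: 0.0251
finger_force: 89.7
```

```bash
python3 m.py
```

```text
[0.5485 0.214  0.2443] u [ 0.0081  0.     -0.0001] 20.65
y [-0.0134 -0.0134 -0.0134] v 0.00016374111968635308 n 5645 233 318
```

```bash
for M in 0 1;do M=$M python3 plan.py -.0134 .008 0 .04,3,.005 .045,3,.005 .045,4,.004 .04,4,.004 .05,3,.004;done
```

```text
.04,3,.005 [(0, 2), (-5, 0), (-9, 0), (-6, 0), (0, 2), (-9, 0)]
.045,3,.005 [(7, 13), (1, 1), (-3, 0), (0, 0), (7, 13), (-4, 0)]
.045,4,.004 [(21, 54), (14, 30), (8, 11), (12, 12), (21, 54), (7, 5)]
.04,4,.004 [(10, 21), (4, 8), (-1, 0), (1, 0), (10, 21), (-2, 0)]
.05,3,.004 [(14, 26), (8, 8), (2, 0), (5, 0), (14, 26), (1, 0)]
.04,3,.005 [(12, 18), (6, 6), (1, 0), (2, 0), (12, 18), (0, 0)]
.045,3,.005 [(19, 33), (13, 16), (7, 4), (9, 2), (19, 33), (6, 0)]
.045,4,.004 [(34, 71), (27, 51), (21, 33), (24, 36), (34, 71), (19, 25)]
.04,4,.004 [(24, 46), (18, 29), (12, 14), (14, 13), (24, 46), (10, 7)]
.05,3,.004 [(26, 46), (19, 27), (13, 10), (16, 11), (26, 46), (11, 3)]
```

Request:
arm_command:
  travel:
    - [0,0,0]
    - [0,0,0]
    - [0,0,0]
    - [0,0,0]
    - [0,0,0]
    - [0,0,0]
    - [0,0,0]
    - [0,0,0]
    - [0,0,0]
    - [0,0,0]
  delta_rot:
    - [-0.0111,0,0]
    - [-0.0111,0,0]
    - [-0.0111,0,0]
    - [0.001,0,0]
    - [0.001,0,0]
    - [0.001,0,0]
    - [0.001,0,0]
    - [0.001,0,0]
    - [0.001,0,0]
    - [0.001,0,0]

```text
time_s: 21.8
tcp_pos: [0.5485, 0.2139, 0.2443]
tool_rot: [3.124, 0.287, 0.001]
ft_force: [-0.5, -0.2, -5.8]
gripper_width: 0.0248
finger_force: 89.7
```

```bash
python3 m.py
```

```text
[0.5485 0.2139 0.2443] u [ 0.0048  0.     -0.0001] 21.8
y [0.0025 0.0025 0.0025] v 0.00046098157943907144 n 5220 209 294
```

At rest at +2.5 mm. Now trim the tilt slightly towards level and hold for 6 s.

Request:
arm_command:
  travel:
    - [0,0,0]
    - [0,0,0]
    - [0,0,0]
    - [0,0,0]
    - [0,0,0]
    - [0,0,0]
    - [0,0,0]
    - [0,0,0]
    - [0,0,0]
    - [0,0,0]
  delta_rot:
    - [0.0002,0,0]
    - [0.0004,0,0]
    - [0.0006,0,0]
    - [0.0006,0,0]
    - [0.0006,0,0]
    - [0.0006,0,0]
    - [0.0006,0,0]
    - [0.0006,0,0]
    - [0.0006,0,0]
    - [0.0006,0,0]

```text
time_s: 22.95
tcp_pos: [0.5485, 0.2139, 0.2443]
tool_rot: [3.126, 0.287, 0.0]
ft_force: [0.3, 0.0, -7.4]
gripper_width: 0.0249
finger_force: 89.7
```

```bash
cat >> m.py <<'E'
for s in(-1,1):
    e=(d>0)&(P[...,2]>.055)&(P[...,2]<.075)&(p.min(-1)>110)&(P[...,1]*s>.12)&(P[...,1]*s<.145)&(abs(P[...,0])<.05)&(~m)
    print(s,np.median(P[e],0))
E
python3 m.py
```

```text
[0.5485 0.2139 0.2443] u [ 0.0028  0.0001 -0.0002] 22.95
y [0.0025 0.0025 0.0025] v -3.0494413778949306e-05 n 5334 209 294
-1 [ 0.006  -0.1315  0.0638]
1 [0.0057 0.1292 0.0642]
```

Steady at +2.5 mm. Hold on.

Request:
arm_command:
  travel:
    - [0,0,0]
    - [0,0,0]
    - [0,0,0]
    - [0,0,0]
    - [0,0,0]
    - [0,0,0]
    - [0,0,0]
    - [0,0,0]
    - [0,0,0]
    - [0,0,0]
  delta_rot:
    - [0,0,0]
    - [0,0,0]
    - [0,0,0]
    - [0,0,0]
    - [0,0,0]
    - [0,0,0]
    - [0,0,0]
    - [0,0,0]
    - [0,0,0]
    - [0,0,0]

```text
time_s: 24.1
tcp_pos: [0.5485, 0.2139, 0.2443]
tool_rot: [3.126, 0.287, 0.0]
ft_force: [-0.7, -0.0, -6.4]
gripper_width: 0.0251
finger_force: 89.7
```

Request:
arm_command:
  travel:
    - [0,0,0]
    - [0,0,0]
    - [0,0,0]
    - [0,0,0]
    - [0,0,0]
    - [0,0,0]
    - [0,0,0]
    - [0,0,0]
    - [0,0,0]
    - [0,0,0]
  delta_rot:
    - [0,0,0]
    - [0,0,0]
    - [0,0,0]
    - [0,0,0]
    - [0,0,0]
    - [0,0,0]
    - [0,0,0]
    - [0,0,0]
    - [0,0,0]
    - [0,0,0]

```text
time_s: 25.1
tcp_pos: [0.5486, 0.2139, 0.2443]
tool_rot: [3.126, 0.287, 0.0]
ft_force: [0.3, 0.6, -7.4]
gripper_width: 0.0249
finger_force: 89.7
```

Request:
arm_command:
  travel:
    - [0,0,0]
    - [0,0,0]
    - [0,0,0]
    - [0,0,0]
    - [0,0,0]
    - [0,0,0]
    - [0,0,0]
    - [0,0,0]
    - [0,0,0]
    - [0,0,0]
  delta_rot:
    - [0,0,0]
    - [0,0,0]
    - [0,0,0]
    - [0,0,0]
    - [0,0,0]
    - [0,0,0]
    - [0,0,0]
    - [0,0,0]
    - [0,0,0]
    - [0,0,0]

```text
time_s: 26.1
tcp_pos: [0.5485, 0.2139, 0.2443]
tool_rot: [3.126, 0.287, 0.0]
ft_force: [-0.7, 0.3, -6.1]
gripper_width: 0.025
finger_force: 89.7
```

Request:
arm_command:
  travel:
    - [0,0,0]
    - [0,0,0]
    - [0,0,0]
    - [0,0,0]
    - [0,0,0]
    - [0,0,0]
    - [0,0,0]
    - [0,0,0]
    - [0,0,0]
    - [0,0,0]
  delta_rot:
    - [0,0,0]
    - [0,0,0]
    - [0,0,0]
    - [0,0,0]
    - [0,0,0]
    - [0,0,0]
    - [0,0,0]
    - [0,0,0]
    - [0,0,0]
    - [0,0,0]

```text
time_s: 27.1
tcp_pos: [0.5485, 0.2139, 0.2443]
tool_rot: [3.126, 0.287, 0.0]
ft_force: [-0.7, 0.4, -6.5]
gripper_width: 0.0256
finger_force: 89.7
```

Request:
arm_command:
  travel:
    - [0,0,0]
    - [0,0,0]
    - [0,0,0]
    - [0,0,0]
    - [0,0,0]
    - [0,0,0]
    - [0,0,0]
    - [0,0,0]
    - [0,0,0]
    - [0,0,0]
  delta_rot:
    - [0,0,0]
    - [0,0,0]
    - [0,0,0]
    - [0,0,0]
    - [0,0,0]
    - [0,0,0]
    - [0,0,0]
    - [0,0,0]
    - [0,0,0]
    - [0,0,0]

```text
time_s: 28.1
tcp_pos: [0.5486, 0.2139, 0.2443]
tool_rot: [3.126, 0.287, 0.0]
ft_force: [-0.0, 0.1, -6.2]
gripper_width: 0.0251
finger_force: 89.7
```

```bash
python3 m.py; python3 - <<'E'
from h import *
o=get_obs()
# stage inner nest seen behind/through? estimate tray from top view
p,d=snapshot("top");P=cloud("top",d);cv2.imwrite("pics/top2.png",p)
mv([.549,.2133,.160],10.5,-.0025)
E
```

```text
[0.5486 0.2139 0.2443] u [ 0.0028 -0.     -0.0003] 28.1
y [0.0025 0.0025 0.0025] v 0.00010685687473052305 n 5324 209 294
-1 [ 0.0057 -0.1315  0.0637]
1 [0.0056 0.1292 0.0642]
travel [0.0017 0.002  0.4215] rot [ 0.0001  0.     -0.0001]
```

Request:
arm_command:
  travel:
    - [0,0,0.01]
    - [0,0,0.03]
    - [0,0,0.07]
    - [0,0,0.12]
    - [0,0,0.18]
    - [0,0,0.24]
    - [0,0,0.3]
    - [0,0,0.35]
    - [0,0,0.38]
    - [0,0,0.4]
  delta_rot:
    - [0,0,0]
    - [0,0,0]
    - [0,0,0]
    - [0,0,0]
    - [0,0,0]
    - [0,0,0]
    - [0,0,0]
    - [0,0,0]
    - [0,0,0]
    - [0,0,0]

```text
time_s: 29.3
tcp_pos: [0.5485, 0.2136, 0.1637]
tool_rot: [3.126, 0.287, -0.0]
ft_force: [0.9, 0.0, -6.8]
gripper_width: 0.0246
finger_force: 89.7
```

```bash
python3 m.py; cp pics/last.png pics/w9.png
```

```text
[0.5485 0.2136 0.1637] u [ 0.0029  0.0005 -0.0002] 29.3
y [0.0025 0.0025 0.0025] v -3.190253263373084e-05 n 5312 209 294
-1 [ 0.0058 -0.1315  0.0638]
1 [0.0056 0.1292 0.0642]
```

View pics/w9.png

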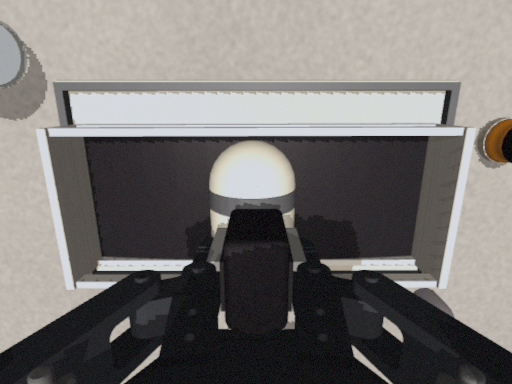

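The view shows the nest's far corners at (70,93) and (445,93), centred on the tray at column 257. The capsule is in the middle at column 252. One check of the cross gap, then down.

```bash
python3 - <<'E'
from h import *
np.set_printoptions(precision=4,suppress=True)
o=get_obs();q=onplane("wrist",[[70,93],[445,93],[257,93]],.041,o)
print(R.from_rotvec(o['tool_rot']).inv().apply(q-o['tcp_pos']))
E
```

```text
[[ 0.0764 -0.1444  0.123 ]
 [ 0.0762  0.1452  0.1238]
 [ 0.0763 -0.0001  0.1234]]
```

Request:
arm_command:
  travel:
    - [0,0,0.01]
    - [0,0,0.02]
    - [0,0,0.03]
    - [0,0,0.04]
    - [0,0,0.05]
    - [0,0,0.06]
    - [0,0,0.065]
    - [0,0,0.07]
    - [0,0,0.074]
    - [0,0,0.078]
  delta_rot:
    - [0,0,0]
    - [0,0,0]
    - [0,0,0]
    - [0,0,0]
    - [0,0,0]
    - [0,0,0]
    - [0,0,0]
    - [0,0,0]
    - [0,0,0]
    - [0,0,0]

```text
time_s: 30.45
tcp_pos: [0.5487, 0.2136, 0.1492]
tool_rot: [3.126, 0.287, 0.001]
ft_force: [-4.9, -3.2, 6.7]
gripper_width: 0.0249
finger_force: 90.9
```

```bash
python3 m.py;python3 -c "
from plant import *
o=get_obs();print(o['ft_force'],o['torque'])"
```

```text
[0.5487 0.2136 0.1492] u [ 0.0028 -0.0003 -0.0003] 30.45
y [0.0026 0.0025 0.0026] v -1.5831194621180288e-05 n 5290 208 294
-1 [ 0.0058 -0.1316  0.0635]
1 [0.0056 0.129  0.0644]
[-3.33044252 -2.63727812  1.90483301] [-0.10825771  0.51474118  0.0670844 ]
```

Request:
arm_command:
  travel:
    - [0,0,0]
    - [0,0,0]
    - [0,0,0]
    - [0,0,0]
    - [0,0,0]
    - [0,0,0]
    - [0,0,0]
    - [0,0,0]
    - [0,0,0]
    - [0,0,0]
  delta_rot:
    - [0,0,0]
    - [0,0,0]
    - [0,0,0]
    - [0,0,0]
    - [0,0,0]
    - [0,0,0]
    - [0,0,0]
    - [0,0,0]
    - [0,0,0]
    - [0,0,0]
  fingers: 0.7

```text
time_s: 31.6
tcp_pos: [0.5486, 0.2136, 0.1487]
tool_rot: [3.126, 0.287, 0.0]
ft_force: [-0.5, -0.4, 0.7]
gripper_width: 0.0726
finger_force: 0.0
```

```bash
python3 m.py
```

```text
[0.5486 0.2136 0.1487] u [ 0.0028 -0.     -0.0003] 31.6
y [0.0026 0.0025 0.0025] v -0.00020534465988066714 n 5669 208 294
-1 [ 0.0059 -0.1314  0.063 ]
1 [0.0058 0.1292 0.0638]
```

Released, and the capsule has not moved. Retreat straight up.

Request:
arm_command:
  travel:
    - [0,0,-0.02]
    - [0,0,-0.06]
    - [0,0,-0.12]
    - [0,0,-0.2]
    - [0,0,-0.3]
    - [0,0,-0.42]
    - [0,0,-0.54]
    - [0,0,-0.66]
    - [0,0,-0.76]
    - [0,0,-0.8]
  delta_rot:
    - [0,0,0]
    - [0,0,0]
    - [0,0,0]
    - [0,0,0]
    - [0,0,0]
    - [0,0,0]
    - [0,0,0]
    - [0,0,0]
    - [0,0,0]
    - [0,0,0]

```text
time_s: 32.75
tcp_pos: [0.549, 0.2142, 0.3118]
tool_rot: [3.126, 0.287, 0.007]
ft_force: [-0.5, -0.7, 0.8]
gripper_width: 0.0729
finger_force: 0.0
```

```bash
python3 - <<'E'
from h import *
o=get_obs();print(o['tcp_pos'],o['time_s'])
p,d=snapshot("wrist");cv2.imwrite("pics/end.png",p)
E
```

```text
[0.5489882  0.2142164  0.31179904] 32.75
```

View pics/end.png

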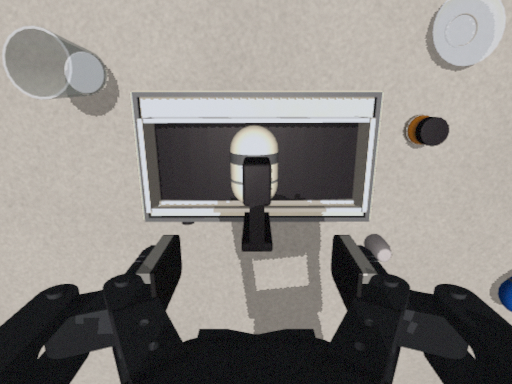

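The final view shows the tray flat inside the nest rails, at columns 140–375. The capsule is in the middle at (254,165), the gripper is clear, and the bystanders look untouched.

```bash
python3 -c "
from plant import *
print(finish_job())"
```

```text
the job is handed in; nothing more can be done
None
```

The job is handed in, at about 33 s of the 72 s allowed: the capsule was rolled to the middle (about 2.5 mm off centre), held there for 6 s in the air, and the tray was then set flat in the stage nest and released, with the other things on the bench untouched.

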